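# Clear the stuck pig and shut the catcher gate

### The job

A cleaning pig is stuck in the sloping steel tube. Take the push rod from its block and with it press the pig steadily, without hammering, out of the tube's lower end into the tray; nothing but the rod may push the pig. Then see that the rod stands back in its block and the sliding gate under the tube is pushed fully shut, held by its spring catch; leave the jar and the tin by the stand where they are.

Things in the scene. Friction and masses are not known exactly. Their poses are not given: they have to be found in the camera images.
- stand: Steel foot with two cheeks that carry the tube, and in front of them an open grey plastic tray, 190 x 140 mm, walls 45 mm high and 4 mm thick, centred at x = +85 mm. Fixed. Origin on the table between the cheeks; +x points away from the robot (give or take its yaw), along the tray; z up.
- tube: Open steel tube, bore 40 mm, outside 48 mm, 90 mm long, fixed on the stand, leaning 35 degrees: its upper mouth is toward the robot, its lower end hangs over the tray, 100 mm above the table. Origin at the centre of the lower end; own z runs up the tube's axis to the mouth, own y is level, the way the gate opens; own x points away from the robot and up.
- tube_mouth (a point): Centre of the tube's upper mouth, at z = +90 mm in the tube's frame (same axes).
- tube_exit (a point): Centre of the tube's lower end (same axes). A sight slot in the tube's +x side shows the pig; a spring pin there, 22 mm above the lower end, presses the pig against the opposite wall and reaches 5 mm into the bore when the tube is empty. Moving the pig takes about 10 to 18 N along the axis.
- plug: The stuck pig: white plastic cylinder, 36 mm diameter, 62 mm long, with two black bands. Origin at its centre, own z along its length. It starts jammed in the tube, across the gate's path, its lower end hanging 13 to 23 mm out of the tube; how tightly, and its mass (40 to 85 g), vary. It drops freely once its upper end is below the spring pin.
- rod: Push rod, 0.2 kg, 175 mm long: round steel shaft, 20 mm diameter, 125 mm long, under a black square handle 26 x 26 x 50 mm. Origin at the centre of the shaft's lower end (the tip); own z along the rod to the handle; own x and y square to the handle's flat sides.
- rod_grip (a point): Centre of the rod's handle, 150 mm from the tip.
- holder: Grey plastic block 80 x 80 x 55 mm, fixed, in which the rod stands: a round hole 23 mm wide and 45 mm deep at its centre, chamfered, so that the standing rod's tip is 10 mm over the table. It stands to the left or the right of the stand. Origin at the centre of the underside, z up.
- gate (a joint): Opening of the steel gate plate that slides level, just under the tube's lower end, along the tube's y axis (m): 0 fully shut, at most 0.060. Starts at 0.048 to 0.058. Friction about 5 N; in the last 12 mm a spring catch must be overcome too (in all up to about 10 N); near 0.004 it snaps behind a ramp on the plate and holds. A gate left short of that is not caught.
- gate_tab (a point): On the gate's upright tab: the middle of its outer (+y) face, where to push toward -y; axes as the tube's. The tab is a steel plate with vertical faces, 36 mm wide and 8 mm thick, seen with a black cap; it reaches 26 mm above this point and moves with the gate.
- jar: White screw jar, 64 mm diameter, 75 mm high, loose, near the stand on the robot's side. Leave it. Origin at the centre of the underside.
- tin: Round steel tin, 84 mm diameter, 58 mm high, loose, to the right of the tray. Leave it. Origin at the centre of the underside.

How it is judged:
On the way, in this order (a step that is already met when the one before it is completed fails the run):
1. the rod's tip is down in the tube, pressing on the pig (contact force between rod and plug above 1.5 N and z of rod in the frame of tube between 0 and 0.08 m and x of rod in the frame of tube between -0.02 and 0.02 m and y of rod in the frame of tube between -0.02 and 0.02 m), for 0.05 s.
2. the pig is out of the tube and in the tray (x of plug in the frame of stand between -0.01 and 0.18 m and y of plug in the frame of stand between -0.07 and 0.07 m and height (world z) of plug below 0.05 m), for 0.2 s.
3. the gate is shut behind its catch (value of joint gate below 0.003 m), for 0.1 s.
At the end, for the whole second after the job is handed in: The pig lies still in the tray, the gate is within 3 mm of fully shut and held by its catch, and the rod stands in its block's hole, tip within 6 mm of the bottom and upright within 7 degrees (all of step 2 and linear speed of each of plug, rod below 0.03 m/s and value of joint gate below 0.003 m and horizontal distance between rod and holder below 0.008 m and z of rod in the frame of holder below 0.016 m and angle between rod's own z axis and vertical below 0.12 rad); the robot touches nothing.
It fails at once if the jar is shifted by more than 20 mm (distance of jar from where it was at the start of the episode above 0.02 m).
It fails at once if the tin is shifted by more than 20 mm (distance of tin from where it was at the start of the episode above 0.02 m).
It fails at once if the pig is hammered: the rod strikes it with more than 50 N (contact force between rod and plug above 50 N).
It fails at once if the gripper's fingers touch the pig (contact force between the fingers and plug above 0.5 N).
It also fails if it takes over 64 s, if anything falls off the work surface, if the arm or the gripper's body presses on something with over 40 N, if the wrist force passes 120 N, or if a joint passes its speed limit or range.

### The arm

A 6-joint arm with a two-finger parallel gripper is mounted at the origin on the work surface. World frame = base frame: x ahead of the robot, y to its left, z up, the work surface at z = 0. Lengths are in m, angles in rad, forces in N, time in s.
With the tool pointing down it reaches from about 0.3 to 0.875 m from the base axis. Payload 6.4 kg.
Tool frame: the origin (TCP) lies midway between the tips of the shut fingers; the grasp point (between the pads) lies 19 mm behind it (ctrl.tcp_to_grasp is the distance from the TCP to the grasp point, in m); z points along the fingers, y is the direction in which the jaws open and shut (so a half turn about z gives the same grasp; the last joint's range is limited). The gripper opens to 85 mm and grips with 20 to 120 N. Pads are 22 mm wide; open, the fingers measure 114 mm over their backs; the gripper's body (76 mm by 85 mm) begins 54 mm behind the grasp point. The pads swing forward as they close: fully open they stand 13 mm farther back than shut.
Start: joints at [1.135, 0.181, 1.607, -0, 1.354, -0.206], TCP at [0.131, 0.56, 0.231] pointing down, gripper open.
Joint ranges: [-2.99, 2.99], [-0.89, 2.07], [0.3, 2.58], [-1.14, 4.28], [0, 2.63], [-3.12, 3.12]. Speed limits (rad/s): [2.57, 2.57, 3.01, 3.14, 3.14, 3.14].

### API

Orientations are given as a unit quaternion [w, x, y, z].
In Python, from bench import monitor, imaging, order, spotter, ctrl gives the robot as it stands.
- The arm moves only by the shell command python3 -m pendant 'ROWS'. ROWS is JSON, a list that holds one entry, the list of rows, each a list of 5 numbers: the shift along the world's x, y, z in mm, then the turn about the world's z in degrees, then the finger opening in mm, from 0 to 85.4. A call has 1 to 8 rows; each row shifts and turns the commanded pose from where the row before left it; what a row does not reach is not made up. A row lasts 1/8 s, in which the tool goes at most 62.5 mm and 10.7 degrees, less where a joint would pass 70% of its speed; a pose out of reach is approached as far as the arm can. A call with a gripper value outside its range is refused whole. The fingers move at their own pace and stop on an object; the grip force is fixed at half the most. Time passes only in rows, so rows that do not move let the fingers close. It gives the time, the measured TCP pose, the force and the opening at its end, in the units of the state.
- monitor.get_obs(): the state, without advancing time (a new reading comes with each control period).
- imaging.camera(name): name is "scene" or "top" or "wrist"; returns a dict with "img" (400x640x3 uint8, red, green, blue), "vfov" (degrees; the focal length in pixels is half the picture's height over the tangent of half this angle, whatever the lens; pixels are square), "cx", "cy" (the principal point, pixels), "origin" and "orientation" of the camera in the world. Camera axes: x right, y down, z forward; pixel columns grow to the right and rows downward; lengths in m; the calibration is good to about 2 mm. A picture is of the moment at which its call begins. There is no depth.
- order.hand_in(): hands the job in, once; it reports no verdict.
Trained networks look in the newest picture that a camera, given by its name, has taken for a name from the list of things; names that differ only in an ending like _2 or _b are one class to them, and where a whole thing is asked for, a point or a joint stands for the part that bears it (a point fixed in the world has none). Each returns a list of dicts, best first, with "confidence" (0 to 1); they miss things now and then, are a little off and sometimes report something else, mostly with a low value. They report only what shows in the picture. A call takes as long as a camera call.
- spotter.recognise(camera, thing): "at" ([x, y, z] in m, in the coordinates of the camera as it stood for that picture, good to about 4 mm: the middle of the surface that is visible of it).
- spotter.tip_of(camera, thing): "at" ([x, y, z] in m, in the coordinates of the camera as it stood for that picture, good to about 4 mm: a listed point, or the origin of a listed thing).
The state is a dict: "time_s": time; "q": joint angles; "dq": joint speeds; "joint_efforts": joint torques, N m; "eef_pos": TCP position; "eef_rot": TCP orientation; "wrist_force": force on the tool from outside, world axes, zero at the start; "torque": the same for the moment, N m; "opening": opening from 0.0 (shut) to 1.0 (fully open).
Only numpy, scipy, OpenCV 4.12 (cv2) and the standard library are available. Lean on these libraries where they do the work, as an engineer would, in place of code of your own. Each camera call takes 0.05 s, during which the arm holds its last target. There are 200 camera calls.

## Working session

There is one attempt and no reset: what is moved stays moved. The work goes in short steps, Python scripts to look and compute and a shell command to move; the robot and the scene stay as the last step left them, time stands still between calls to the robot, and variables do not carry over. Pictures are saved under pics/ and viewed, about 8 in all and at most 12, crops included, and the job is handed in when it is done.

```bash
mkdir -p pics; ls; cat > h.py <<'E'
import numpy as np,cv2
from scipy.spatial.transform import Rotation as R
from bench import monitor, imaging, order, spotter, ctrl
def rot(q): return R.from_quat([q[1],q[2],q[3],q[0]])
def cam(n,f=None):
    c=imaging.camera(n)
    if f: cv2.imwrite('pics/'+f,c['img'][:,:,::-1])
    return c
def w(c,p): return rot(c['orientation']).apply(p)+np.array(c['origin'])
def px(c,P):
    p=rot(c['orientation']).inv().apply(np.array(P)-c['origin']); f=200/np.tan(np.radians(c['vfov']/2))
    return p[:2]/p[2]*f+[c['cx'],c['cy']]
def find(c,n,things,kind='tip_of'):
    for t in things:
        r=getattr(spotter,kind)(n,t)[:2]
        print(n,kind,t,[(np.round(w(c,x['at'])*1000).tolist(),round(x['confidence'],2)) for x in r])
E
python3 - <<'E'
from h import *
for n in ('scene','top'):
    c=cam(n,n+'0.png'); print(n,np.round(c['origin'],3),c['vfov'])
    find(c,n,['stand','tube_mouth','tube_exit','rod','rod_grip','holder','gate_tab','jar','tin','plug'])
print(ctrl.tcp_to_grasp)
E
```

```text
pics
scene [ 1.14  -0.071  0.776] 45.930410037118754
scene tip_of stand [([555.0, -30.0, -1.0], 0.68)]
scene tip_of tube_mouth [([532.0, -33.0, 171.0], 0.94)]
scene tip_of tube_exit [([585.0, -27.0, 99.0], 0.9)]
scene tip_of rod [([496.0, -290.0, 8.0], 0.72)]
scene tip_of rod_grip [([494.0, -291.0, 164.0], 0.73)]
scene tip_of holder [([495.0, -294.0, 0.0], 0.74), ([435.0, 116.0, 3.0], 0.42)]
scene tip_of gate_tab [([599.0, 71.0, 160.0], 0.79)]
scene tip_of jar [([437.0, 117.0, -2.0], 0.68)]
scene tip_of tin [([671.0, -274.0, 1.0], 0.9)]
scene tip_of plug [([576.0, -29.0, 107.0], 0.72)]
top [ 3.210e-01 -1.000e-03  1.324e+00] 44.68724123709973
top tip_of stand [([556.0, -30.0, 1.0], 0.78)]
top tip_of tube_mouth [([531.0, -31.0, 178.0], 0.93)]
top tip_of tube_exit [([591.0, -26.0, 101.0], 0.98)]
top tip_of rod [([496.0, -292.0, 12.0], 0.73)]
top tip_of rod_grip [([498.0, -292.0, 160.0], 0.57)]
top tip_of holder []
top tip_of gate_tab [([598.0, 70.0, 157.0], 0.71)]
top tip_of jar [([440.0, 117.0, -2.0], 0.78)]
top tip_of tin []
top tip_of plug [([576.0, -28.0, 109.0], 0.64)]
0.0187
```

View images.

```bash
python3 - <<'E'
import cv2
a=cv2.imread('pics/scene0.png')[60:340,60:620];b=cv2.imread('pics/top0.png')
print(a.shape)
a=cv2.resize(a,(800,400));cv2.imwrite('pics/s1.png',a)
E
```

```text
(280, 560, 3)
```

View pics/scene0.png

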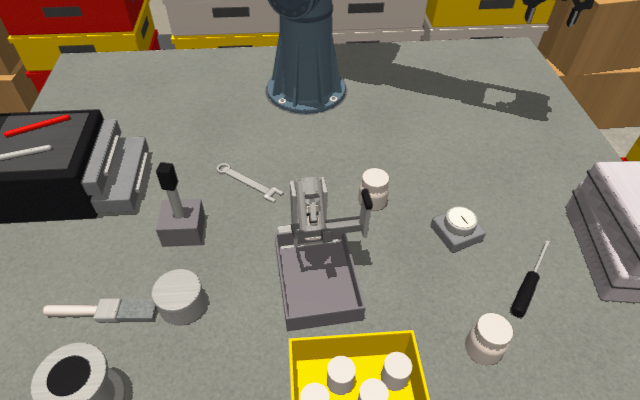

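View pics/top0.png

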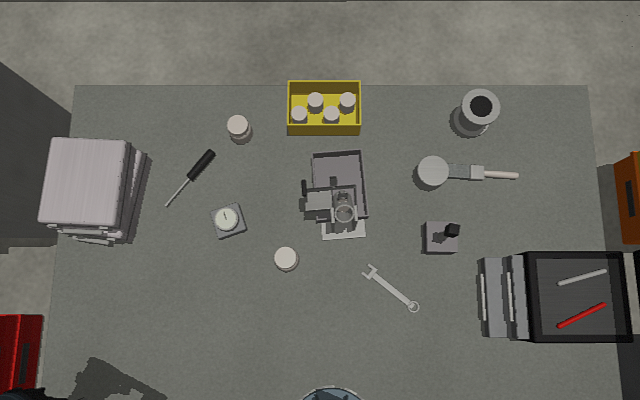

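```bash
python3 -m pendant '[[[22,-53,12,0,85],[22,-53,12,0,85],[22,-53,12,0,85],[23,-53,12,0,85],[23,-53,12,0,85],[23,-53,0,0,85],[23,-53,0,0,85],[23,-53,0,0,85]]]' && python3 -m pendant '[[[23,-53,0,0,85],[23,-53,0,0,85],[23,-53,0,0,85],[23,-53,0,0,85],[23,-53,0,0,85],[23,-53,0,0,85],[23,-53,0,0,85],[23,-53,0,0,85]]]' && python3 - <<'E'
from h import *
c=cam('wrist','w1.png'); o=monitor.get_obs()
print(np.round(o['eef_pos'],4),rot(o['eef_rot']).as_matrix().round(2).tolist(),np.round(o['q'],2),o['wrist_force'])
print(np.round(c['origin'],3),rot(c['orientation']).as_matrix().round(2).tolist())
find(c,'wrist',['rod','rod_grip','holder'])
E
```

```text
time_s: 2.1
eef_pos: [0.3124, 0.1342, 0.2918]
eef_rot: [0.001, 0.114, 0.993, 0.0]
wrist_force: [1.2, 0.5, -0.5]
opening: 0.99
time_s: 3.1
eef_pos: [0.4965, -0.2901, 0.2913]
eef_rot: [0.0, 0.115, 0.993, -0.0]
wrist_force: [1.0, 0.7, 1.1]
opening: 0.993
[ 0.4977 -0.2962  0.2896] [[-0.97, 0.23, 0.0], [0.23, 0.97, -0.0], [-0.0, -0.0, -1.0]] [-0.74  0.15  1.53 -0.    1.46 -2.08] [-2.7987879  -3.94460834  0.82586276]
[ 0.43  -0.275  0.434] [[0.23, 0.94, 0.26], [0.97, -0.22, -0.06], [-0.0, 0.27, -0.96]]
wrist tip_of rod [([495.0, -292.0, 12.0], 0.82)]
wrist tip_of rod_grip [([495.0, -290.0, 161.0], 0.83)]
wrist tip_of holder [([491.0, -289.0, 1.0], 0.96)]
```

View pics/w1.png

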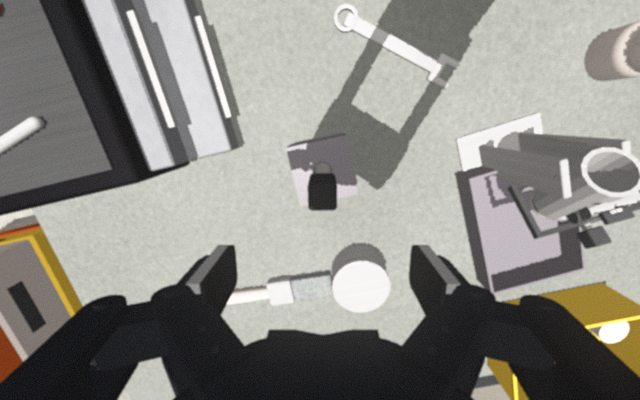

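```bash
python3 - <<'E'
from h import *
im=cv2.imread('pics/w1.png');g=im.max(2)[150:225,285:360]
m=(g<45).astype(np.uint8)
n,l,s,_=cv2.connectedComponentsWithStats(m);k=1+s[1:,4].argmax()
cs,_=cv2.findContours((l==k).astype(np.uint8),cv2.RETR_EXTERNAL,cv2.CHAIN_APPROX_NONE)
print(s[k],cv2.minAreaRect(cs[0]),(cv2.approxPolyDP(cs[0],2,True)[:,0]+[285,150]).tolist())
c=dict(origin=0)
cv2.imwrite('pics/c1.png',cv2.resize(im[150:225,285:360],(600,600),interpolation=cv2.INTER_CUBIC))
E
```

```text
[ 25  24  26  28 311] ((37.5, 37.5), (27.0, 25.0), 90.0) [[313, 175], [310, 188], [312, 184], [318, 185], [318, 182], [320, 185], [329, 182], [332, 185], [329, 188], [327, 185], [327, 190], [332, 189], [331, 192], [326, 193], [323, 190], [325, 187], [322, 186], [318, 191], [322, 188], [326, 193], [324, 195], [330, 195], [325, 197], [327, 201], [330, 196], [334, 198], [333, 176]]
```

View pics/c1.png

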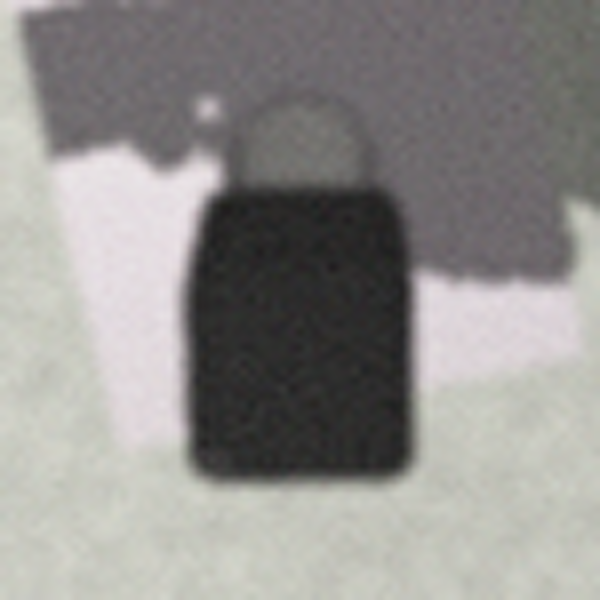

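```bash
python3 -m pendant '[[[0,-2,-25,0,85],[0,0,-25,0,85],[0,0,0,0,85]]]'
```

```text
time_s: 3.68
eef_pos: [0.4948, -0.2879, 0.2398]
eef_rot: [-0.002, 0.114, 0.993, 0.001]
wrist_force: [-0.2, -0.3, 0.6]
opening: 0.994
```

```bash
python3 -m pendant '[[[1,-3,-30,0,85],[0,0,-35,0,85],[0,0,-33,0,85],[0,0,0,0,85]]]' && python3 -m pendant '[[[0,0,0,0,10],[0,0,0,0,10],[0,0,0,0,10],[0,0,0,0,10],[0,0,0,0,10]]]'
```

```text
time_s: 4.18
eef_pos: [0.496, -0.2915, 0.1423]
eef_rot: [-0.002, 0.114, 0.993, 0.001]
wrist_force: [0.1, 0.5, -0.1]
opening: 0.992
time_s: 4.8
eef_pos: [0.4977, -0.2936, 0.1446]
eef_rot: [0.001, 0.115, 0.993, -0.001]
wrist_force: [-0.7, 0.5, 6.2]
opening: 0.296
```

```bash
python3 -m pendant '[[[0,0,15,0,10],[0,0,25,0,10],[0,0,40,0,10],[0,0,45,0,10],[0,0,45,0,10],[0,0,34,0,10],[-4,45,0,5,10],[-4,45,0,5,10]]]' && python3 -m pendant '[[[-4,45,0,5,10],[-4,45,0,4,10],[0,0,0,0,10],[0,0,0,0,10]]]' && python3 - <<'E'
from h import *
c=cam('wrist','w2.png'); o=monitor.get_obs()
print(np.round(o['eef_pos'],4),np.round(rot(o['eef_rot']).as_euler('xyz',degrees=True),1),o['wrist_force'])
find(c,'wrist',['rod','rod_grip','tube_mouth','tube_exit','stand','gate_tab','holder'])
c=cam('scene','s2.png');find(c,'scene',['rod','rod_grip'])
E
```

```text
time_s: 5.8
eef_pos: [0.4885, -0.2024, 0.348]
eef_rot: [0.0, 0.027, 1.0, -0.0]
wrist_force: [0.8, 0.1, -1.7]
opening: 0.297
time_s: 6.3
eef_pos: [0.4809, -0.1133, 0.3477]
eef_rot: [0.0, -0.051, 0.999, -0.0]
wrist_force: [0.2, -0.9, -1.8]
opening: 0.294
[ 0.4809 -0.1137  0.3475] [-180.    -0.  -174.2] [-0.1912009  -0.18252282 -1.50510145]
wrist tip_of rod [([482.0, -111.0, 214.0], 0.83)]
wrist tip_of rod_grip [([474.0, -114.0, 365.0], 0.72)]
wrist tip_of tube_mouth [([532.0, -34.0, 173.0], 0.97)]
wrist tip_of tube_exit [([585.0, -29.0, 98.0], 0.92)]
wrist tip_of stand [([438.0, 120.0, -3.0], 0.65), ([556.0, -27.0, -2.0], 0.6)]
wrist tip_of gate_tab [([595.0, 69.0, 161.0], 0.87)]
wrist tip_of holder [([493.0, -290.0, 1.0], 0.77)]
scene tip_of rod [([480.0, -112.0, 212.0], 0.61)]
scene tip_of rod_grip [([472.0, -113.0, 363.0], 0.87)]
```

View pics/w2.png

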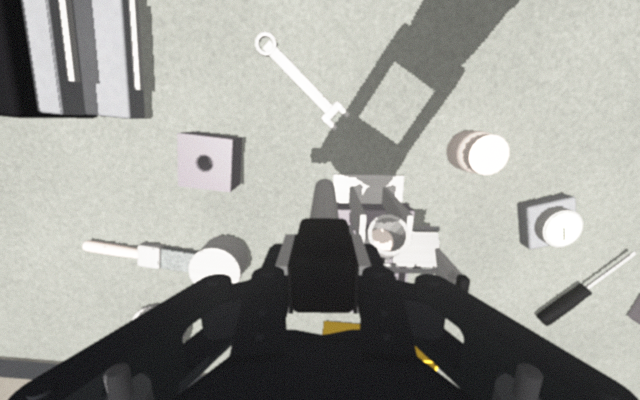

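```bash
python3 -m pendant '[[[20,30,0,0,10],[20,30,0,0,10],[14,19,0,0,10],[0,0,0,0,10],[0,0,-12,0,10],[0,0,0,0,10]]]' && python3 - <<'E'
from h import *
o=monitor.get_obs(); print(np.round(o['eef_pos'],4),o['wrist_force'])
for n in ('scene','top'):
    c=cam(n,n+'3.png');find(c,n,['rod','rod_grip','tube_mouth'])
E
```

```text
time_s: 7.6
eef_pos: [0.5339, -0.0346, 0.3336]
eef_rot: [-0.001, -0.05, 0.999, 0.0]
wrist_force: [0.1, 0.4, -2.5]
opening: 0.298
[ 0.5339 -0.0346  0.3336] [ 0.05853965  0.40930254 -2.53518787]
scene tip_of rod [([671.0, -277.0, 0.0], 0.48), ([529.0, -34.0, 351.0], 0.3)]
scene tip_of rod_grip [([529.0, -34.0, 348.0], 0.61)]
scene tip_of tube_mouth [([531.0, -29.0, 173.0], 0.71)]
top tip_of rod [([530.0, -34.0, 204.0], 0.58)]
top tip_of rod_grip [([530.0, -36.0, 350.0], 0.45)]
top tip_of tube_mouth [([534.0, -31.0, 176.0], 0.68)]
```

```bash
python3 -m pendant '[[[0,1,-10,0,10],[0,0,-10,0,10],[0,0,-10,0,10],[0,0,-10,0,10],[0,0,0,0,10]]]' && python3 - <<'E'
from h import *
c=cam('scene','s4.png')
cv2.imwrite('pics/c4.png',cv2.resize(cv2.imread('pics/s4.png')[60:260,220:440],(770,600)*1 if 0 else (660,600)))
E
```

```text
time_s: 8.62
eef_pos: [0.5344, -0.0329, 0.294]
eef_rot: [-0.001, -0.051, 0.999, 0.0]
wrist_force: [-0.3, -0.2, -2.2]
opening: 0.297
```

View pics/c4.png

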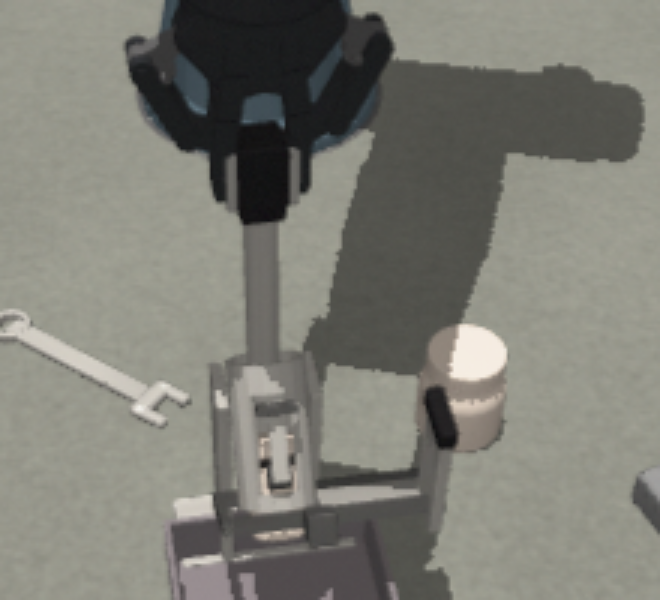

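```bash
python3 -m pendant '[[[-7,-1,-1,0,10],[-7,-1,-2,0,10],[-7,0,-2,0,10],[-7,-1,-2,0,10],[0,0,0,0,10]]]' && python3 -m pendant '[[[-8,-1,-5,0,10],[-8,-1,-5,0,10],[-8,0,-6,0,10],[0,0,0,0,10]]]'; python3 - <<'E'
from h import *
for n in ('wrist','scene'):
    c=cam(n,n+'5.png');find(c,n,['rod','rod_grip'])
a=cv2.imread('pics/wrist5.png');b=cv2.imread('pics/scene5.png')[60:260,220:440]
cv2.imwrite('pics/c5.png',np.hstack([cv2.resize(a,(480,300)),cv2.resize(b,(320,300))]))
E
```

```text
time_s: 9.3
eef_pos: [0.5064, -0.0362, 0.2882]
eef_rot: [-0.0, -0.051, 0.999, -0.0]
wrist_force: [2.5, 1.0, 3.2]
opening: 0.296
time_s: 9.8
eef_pos: [0.4815, -0.0381, 0.2708]
eef_rot: [-0.001, -0.051, 0.999, 0.0]
wrist_force: [2.3, 0.1, -0.7]
opening: 0.293
wrist tip_of rod [([542.0, -32.0, 150.0], 0.65)]
wrist tip_of rod_grip [([478.0, -37.0, 288.0], 0.89)]
scene tip_of rod [([540.0, -32.0, 146.0], 0.61)]
scene tip_of rod_grip [([477.0, -39.0, 287.0], 0.96)]
```

View pics/c5.png

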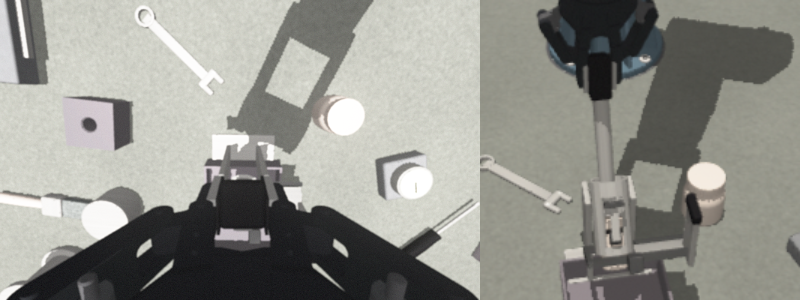

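```bash
python3 -m pendant '[[[-7,-1,-6,0,10],[-7,-1,-6,0,10],[-7,0,-7,0,10],[0,0,0,0,10]]]'; python3 - <<'E'
from h import *
o=monitor.get_obs(); print(np.round(o['eef_pos'],4),o['wrist_force'])
for n in ('wrist','scene'):
    c=cam(n,n+'6.png');find(c,n,['rod','rod_grip','plug'])
E
```

```text
time_s: 10.6
eef_pos: [0.4611, -0.0401, 0.2524]
eef_rot: [-0.001, -0.051, 0.999, 0.0]
wrist_force: [1.8, 0.1, -2.1]
opening: 0.296
[ 0.4611 -0.0401  0.2524] [ 1.76429621  0.07812374 -2.10148539]
wrist tip_of rod []
wrist tip_of rod_grip [([461.0, -42.0, 269.0], 0.59)]
wrist tip_of plug [([579.0, -29.0, 108.0], 0.75)]
scene tip_of rod [([548.0, -32.0, 141.0], 0.65)]
scene tip_of rod_grip [([460.0, -37.0, 268.0], 0.88), ([577.0, -32.0, 106.0], 0.61)]
scene tip_of plug [([575.0, -28.0, 107.0], 0.42)]
```

```bash
python3 -m pendant '[[[1.7,0.2,-2.5,0,10],[1.7,0.2,-2.5,0,10],[1.1,0.1,-1.6,0,10],[1.1,0.1,-1.6,0,10],[0,0,0,0,10]]]' && python3 -m pendant '[[[1.1,0.1,-1.6,0,10],[1.1,0.1,-1.6,0,10],[1.1,0.1,-1.6,0,10],[0,0,0,0,10]]]'
```

```text
time_s: 11.62
eef_pos: [0.4675, -0.0395, 0.2449]
eef_rot: [-0.0, -0.051, 0.999, 0.0]
wrist_force: [-0.2, -0.1, -2.1]
opening: 0.293
time_s: 12.12
eef_pos: [0.4708, -0.0392, 0.2401]
eef_rot: [-0.0, -0.051, 0.999, 0.0]
wrist_force: [-0.3, -0.2, -2.5]
opening: 0.296
```

```bash
python3 -m pendant '[[[1.1,0.1,-1.6,0,10],[1.1,0.1,-1.6,0,10],[0,0,0,0,10]]]' && python3 -m pendant '[[[1.1,0.1,-1.6,0,10],[1.1,0.1,-1.6,0,10],[0,0,0,0,10]]]'
```

```text
time_s: 12.5
eef_pos: [0.473, -0.0392, 0.2376]
eef_rot: [-0.0, -0.051, 0.999, -0.0]
wrist_force: [-4.4, -0.5, 3.5]
opening: 0.298
time_s: 12.88
eef_pos: [0.4752, -0.039, 0.2343]
eef_rot: [-0.0, -0.051, 0.999, -0.0]
wrist_force: [-4.5, -1.1, 3.3]
opening: 0.294
```

```bash
python3 -m pendant '[[[1.1,0.1,-1.6,0,10],[1.1,0.1,-1.6,0,10],[1.1,0.1,-1.6,0,10],[0,0,0,0,10]]]' && python3 -m pendant '[[[1.1,0.1,-1.6,0,10],[1.1,0.1,-1.6,0,10],[1.1,0.1,-1.6,0,10],[0,0,0,0,10]]]'
```

```text
time_s: 13.38
eef_pos: [0.4786, -0.0387, 0.2293]
eef_rot: [0.0, -0.051, 0.999, -0.0]
wrist_force: [-3.1, 0.3, 3.4]
opening: 0.295
time_s: 13.88
eef_pos: [0.4819, -0.0383, 0.2245]
eef_rot: [0.0, -0.051, 0.999, -0.0]
wrist_force: [-4.0, -1.1, 4.6]
opening: 0.295
```

```bash
python3 -m pendant '[[[1.1,0.1,-1.6,0,10],[1.1,0.1,-1.6,0,10],[1.1,0.1,-1.6,0,10],[1.1,0.1,-1.6,0,10],[0,0,0,0,10]]]'; python3 - <<'E'
from h import *
o=monitor.get_obs(); print(np.round(o['eef_pos'],4),o['wrist_force'])
c=cam('scene','s7.png');find(c,'scene',['rod','rod_grip','plug'])
b=cv2.imread('pics/s7.png')[90:310,230:410]
cv2.imwrite('pics/c7.png',cv2.resize(b,(490,600)))
E
```

```text
time_s: 14.5
eef_pos: [0.4863, -0.0376, 0.2174]
eef_rot: [-0.0, -0.051, 0.999, 0.0]
wrist_force: [0.1, 0.1, -2.3]
opening: 0.296
[ 0.4863 -0.0376  0.2174] [ 0.06894325  0.0749228  -2.3215909 ]
scene tip_of rod [([569.0, -29.0, 105.0], 0.98)]
scene tip_of rod_grip [([484.0, -35.0, 231.0], 0.74)]
scene tip_of plug [([595.0, -26.0, 35.0], 0.66), ([601.0, 71.0, 158.0], 0.29)]
```

View pics/c7.png

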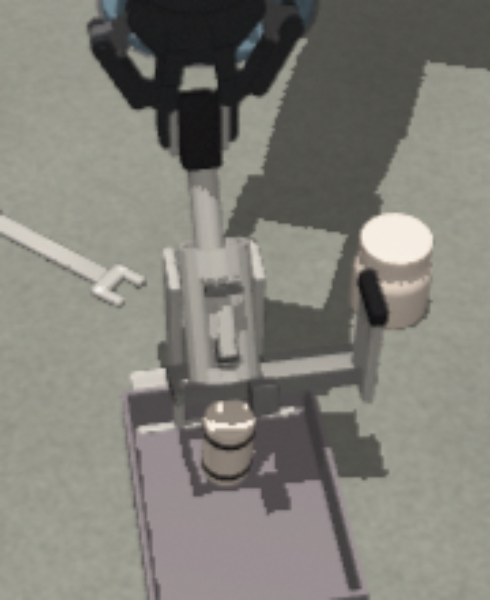

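```bash
python3 -m pendant '[[[-4,-0.5,6,0,10],[-6,-0.5,8,0,10],[-6,-0.5,8,0,10],[-6,-0.5,9,0,10],[-6,-0.5,8.5,0,10],[4,0,3,0,10],[8,1,4,0,10],[8,1,5,0,10]]]' && python3 -m pendant '[[[8,1,5,0,10],[8,1,5,0,10],[8,1,5,0,10],[8,1,4,0,10],[8,1,3,0,10],[8,1,2,0,10],[8,1,1,0,10],[0,0,0,0,10]]]'
```

```text
time_s: 15.7
eef_pos: [0.4781, -0.0383, 0.2691]
eef_rot: [-0.001, -0.051, 0.999, 0.0]
wrist_force: [-4.8, -0.8, -2.4]
opening: 0.296
time_s: 16.7
eef_pos: [0.5352, -0.0313, 0.2949]
eef_rot: [0.001, -0.051, 0.999, -0.0]
wrist_force: [-2.4, 0.2, -2.4]
opening: 0.296
```

```bash
python3 -m pendant '[[[4,0,1,0,10],[3,0,1,0,10],[0,0,0,0,10]]]'; python3 - <<'E'
from h import *
c=cam('wrist','w8.png');find(c,'wrist',['rod','rod_grip'])
c=cam('scene','s8.png');find(c,'scene',['rod','rod_grip'])
E
```

```text
time_s: 17.08
eef_pos: [0.5412, -0.0312, 0.2962]
eef_rot: [-0.0, -0.051, 0.999, 0.0]
wrist_force: [-4.8, -0.1, -3.9]
opening: 0.295
wrist tip_of rod [([545.0, -27.0, 165.0], 0.59)]
wrist tip_of rod_grip [([537.0, -31.0, 315.0], 0.81)]
scene tip_of rod [([546.0, -32.0, 162.0], 0.97), ([535.0, -31.0, 171.0], 0.51)]
scene tip_of rod_grip [([534.0, -31.0, 311.0], 0.79)]
```

```bash
python3 -m pendant '[[[3,0,0,0,10],[3,0,0,0,10],[0,0,0,0,10],[-4,0,15,0,10],[0,0,30,0,10],[-10,-30,10,0,10],[-10,-40,0,0,10],[-10,-40,0,0,10]]]' && python3 -m pendant '[[[0,0,0,0,10],[0,0,0,0,10]]]'; python3 - <<'E'
from h import *
o=monitor.get_obs(); print(np.round(o['eef_pos'],4),o['wrist_force'])
for n in ('wrist','scene','top'):
    c=cam(n,n+'9.png');find(c,n,['rod','rod_grip','holder'])
    P=np.array(o['eef_pos']); 
    print([np.round(px(c,P+d)) .tolist() for d in ([0,0,.019],[0,0,-.006],[0,0,-.131])])
a=cv2.imread('pics/scene9.png')[0:250,100:400]
cv2.imwrite('pics/c9.png',cv2.resize(a,(720,600)))
E
```

```text
time_s: 18.38
eef_pos: [0.5142, -0.143, 0.3541]
eef_rot: [0.003, -0.051, 0.999, -0.002]
wrist_force: [0.5, -0.2, -1.4]
opening: 0.297
time_s: 18.62
eef_pos: [0.514, -0.1415, 0.3528]
eef_rot: [0.002, -0.051, 0.999, -0.001]
wrist_force: [-0.3, 0.2, -2.3]
opening: 0.299
[ 0.514  -0.1415  0.3528] [-0.295158    0.21226881 -2.28268855]
wrist tip_of rod [([510.0, -141.0, 222.0], 0.72)]
wrist tip_of rod_grip [([509.0, -144.0, 370.0], 0.95)]
wrist tip_of holder [([491.0, -292.0, -3.0], 0.76), ([510.0, -144.0, 369.0], 0.63)]
[[323.0, 270.0], [323.0, 248.0], [323.0, 192.0]]
scene tip_of rod [([509.0, -142.0, 217.0], 0.72), ([580.0, -22.0, 99.0], 0.7)]
scene tip_of rod_grip [([507.0, -139.0, 369.0], 0.55)]
scene tip_of holder [([494.0, -294.0, 2.0], 0.81)]
[[233.0, 81.0], [235.0, 95.0], [244.0, 155.0]]
top tip_of rod [([506.0, -144.0, 219.0], 0.46), ([561.0, -29.0, -3.0], 0.4)]
top tip_of rod_grip [([511.0, -141.0, 369.0], 0.44), ([562.0, -33.0, 0.0], 0.32)]
top tip_of holder [([497.0, -292.0, 5.0], 0.95)]
[[402.0, 205.0], [400.0, 208.0], [392.0, 218.0]]
```

View pics/c9.png

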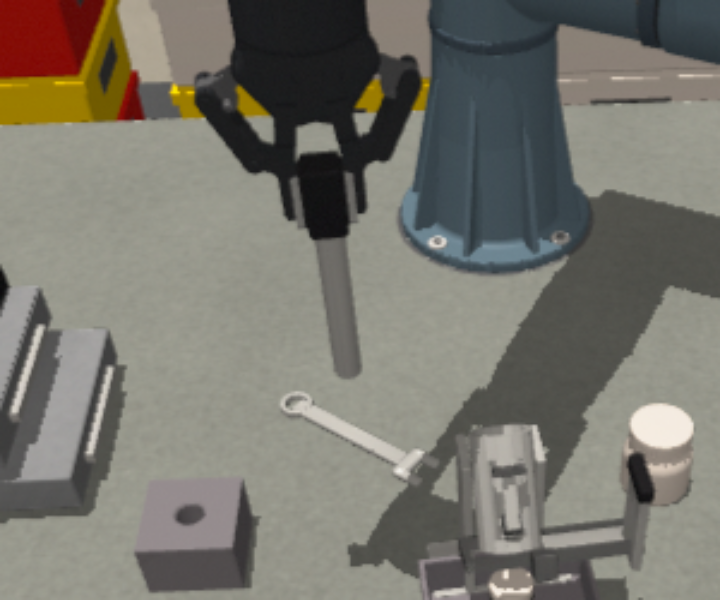

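```bash
python3 - <<'E'
from h import *
def ray(c,u,z):
    f=200/np.tan(np.radians(c['vfov']/2)); d=rot(c['orientation']).apply([(u[0]-c['cx'])/f,(u[1]-c['cy'])/f,1]); o=np.array(c['origin']); return (o+d*(z-o[2])/d[2])*1000
for n in ('scene','top','wrist'):
    c=cam(n); p=px(c,[.495,-.2915,.055]).round().astype(int)
    g=c['img'].max(2).astype(int); r=12
    y0,x0=p[1]-r,p[0]-r; s=g[y0:y0+2*r+1,x0:x0+2*r+1]
    med=np.median(s); m=(s<med*0.62)
    nn,l,st,ce=cv2.connectedComponentsWithStats(m.astype(np.uint8))
    for k in range(1,nn):
        if st[k,4]>5: print(n,p,med,st[k],np.round(ray(c,ce[k]+[x0,y0],.055)))
    if n=='scene': print('tip',ray(c,(244.4,153),.2215))
E
```

```text
scene [178 214] 149.0 [ 7  9 12  7 65] [ 496. -290.   55.]
tip [ 508.82494089 -140.39149491  221.5       ]
top [442 236] 127.0 [  0   0  12  23 132] [ 507. -271.   55.]
wrist [223 144] 227.0 [  6   3  14  16 157] [ 494. -292.   55.]
```

```bash
python3 -m pendant '[[[-4,-40,0,0,10],[-4,-40,0,0,10],[-3,-40,-20,0,10],[-3,-29.5,-30,0,10],[0,0,-40,0,10],[0,0,-40,0,10],[0,0,-15,0,10],[0,0,0,0,10]]]'; python3 - <<'E'
from h import *
o=monitor.get_obs(); print(np.round(o['eef_pos'],4),o['wrist_force'])
for n in ('wrist','scene'):
    c=cam(n,n+'10.png');find(c,n,['rod','rod_grip','holder'])
a=cv2.imread('pics/scene10.png')[110:270,100:260];b=cv2.imread('pics/wrist10.png')[80:300,200:440]
cv2.imwrite('pics/c10.png',np.hstack([cv2.resize(a,(400,400)),cv2.resize(b,(400,400))]))
E
```

```text
time_s: 20.38
eef_pos: [0.499, -0.2905, 0.2059]
eef_rot: [-0.001, -0.051, 0.999, 0.001]
wrist_force: [0.1, 0.3, -2.3]
opening: 0.296
[ 0.499  -0.2905  0.2059] [ 0.08653718  0.32979859 -2.27414589]
wrist tip_of rod [([497.0, -289.0, 74.0], 0.74)]
wrist tip_of rod_grip [([492.0, -292.0, 223.0], 0.95)]
wrist tip_of holder [([491.0, -290.0, 1.0], 0.58)]
scene tip_of rod [([497.0, -287.0, 73.0], 0.96)]
scene tip_of rod_grip [([493.0, -291.0, 223.0], 0.71)]
scene tip_of holder [([494.0, -292.0, -1.0], 0.91)]
```

View pics/c10.png

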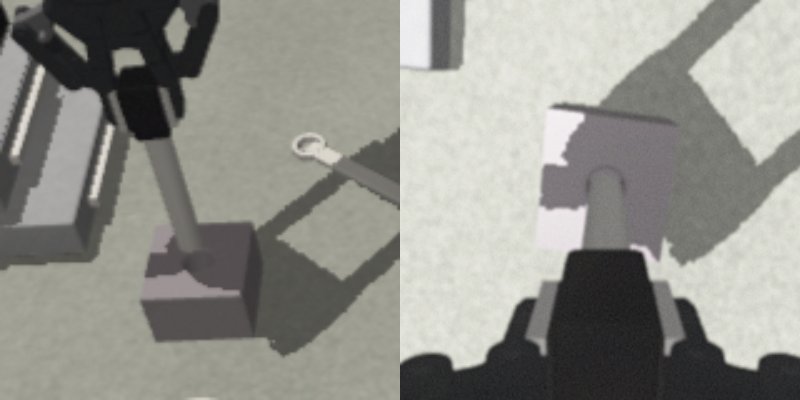

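```bash
python3 -m pendant '[[[0,0,-10,0,10],[0,0,-6,0,10],[0,0,-5,0,10],[0,0,-4,0,10],[0,0,0,0,10]]]'
```

```text
time_s: 21.4
eef_pos: [0.4991, -0.2906, 0.1809]
eef_rot: [-0.0, -0.051, 0.999, 0.0]
wrist_force: [1.1, 0.4, -2.4]
opening: 0.291
```

```bash
python3 -m pendant '[[[0,0,-8,0,10],[0,0,-8,0,10],[0,0,-8,0,10],[0,0,0,0,10]]]' && python3 -m pendant '[[[0,0,-8,0,10],[0,0,-4,0,10],[0,0,-2,0,10],[0,0,0,0,10]]]'
```

```text
time_s: 21.9
eef_pos: [0.499, -0.2904, 0.1563]
eef_rot: [-0.0, -0.051, 0.999, 0.001]
wrist_force: [0.9, 0.3, -2.3]
opening: 0.296
time_s: 22.4
eef_pos: [0.4995, -0.2908, 0.1446]
eef_rot: [0.0, -0.051, 0.999, -0.0]
wrist_force: [-2.1, 1.8, 5.5]
opening: 0.296
```

```bash
python3 -m pendant '[[[0,0,0,0,45],[0,0,0,0,70],[0,0,0,0,85],[0,0,20,0,85],[0,0,35,0,85],[0,0,50,0,85],[0,0,50,0,60],[12,50,0,0,0]]]' && python3 -m pendant '[[[12,52,0,0,0],[12,52,0,0,0],[12,52,0,0,0],[12,52,0,0,0],[12,52,0,0,0],[12,52,0,0,0],[12,52,0,0,0],[0,0,0,0,0]]]' && python3 - <<'E'
from h import *
o=monitor.get_obs(); print(np.round(o['eef_pos'],4),o['wrist_force'],o['opening'])
for n in ('wrist','scene'):
    c=cam(n,n+'11.png');find(c,n,['rod','rod_grip','gate_tab','plug'])
a=cv2.imread('pics/scene11.png')[100:350,120:440];b=cv2.imread('pics/wrist11.png')
cv2.imwrite('pics/c11.png',np.hstack([cv2.resize(a,(400,312)),cv2.resize(b,(400,312))]))
E
```

```text
time_s: 23.4
eef_pos: [0.5129, -0.2442, 0.3036]
eef_rot: [0.004, -0.049, 0.999, -0.003]
wrist_force: [-0.3, -0.4, -0.4]
opening: 0.593
time_s: 24.4
eef_pos: [0.5952, 0.1268, 0.298]
eef_rot: [-0.0, -0.053, 0.999, 0.0]
wrist_force: [0.3, -0.7, 0.0]
opening: 0.002
[0.5952 0.1268 0.298 ] [ 0.30801769 -0.65157456  0.01872014] 0.0015477894102705271
wrist tip_of rod [([583.0, -26.0, 102.0], 0.62)]
wrist tip_of rod_grip [([532.0, -32.0, 172.0], 0.18)]
wrist tip_of gate_tab []
wrist tip_of plug [([671.0, -277.0, -1.0], 0.67), ([593.0, -26.0, 37.0], 0.63)]
scene tip_of rod [([598.0, 70.0, 158.0], 0.74), ([490.0, -291.0, 162.0], 0.23)]
scene tip_of rod_grip [([486.0, -293.0, 163.0], 0.94)]
scene tip_of gate_tab [([599.0, 71.0, 157.0], 0.63)]
scene tip_of plug [([594.0, -28.0, 35.0], 0.96)]
```

View pics/c11.png

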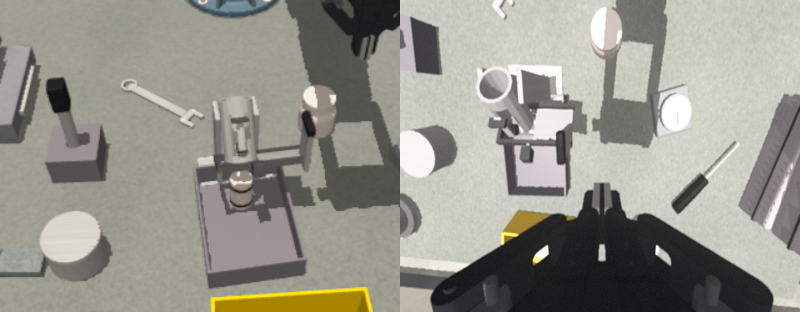

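```bash
python3 -m pendant '[[[2,0,-40,0,0],[2,0,-50,0,0],[0,0,-56,0,0],[0,-15,0,0,0],[1,-10,0,0,0],[0,0,0,0,0]]]' && python3 -m pendant '[[[0.5,-5,0,0,0],[0.5,-5,0,0,0],[0.5,-5,0,0,0],[0.5,-5,0,0,0],[0.5,-5,0,0,0],[0,0,0,0,0]]]'
```

```text
time_s: 25.65
eef_pos: [0.6026, 0.0968, 0.1558]
eef_rot: [0.003, -0.05, 0.999, -0.0]
wrist_force: [-0.4, -0.6, 0.1]
opening: 0.0
time_s: 26.4
eef_pos: [0.6029, 0.0734, 0.1527]
eef_rot: [0.0, -0.051, 0.999, 0.0]
wrist_force: [0.7, 2.8, 2.8]
opening: -0.0
```

```bash
python3 -m pendant '[[[0.5,-5,0,0,0],[0.5,-5,0,0,0],[0.5,-5,0,0,0],[0.5,-5,0,0,0],[0.5,-5,0,0,0],[0.5,-5,0,0,0],[0,0,0,0,0]]]' && python3 -m pendant '[[[0.3,-3,0,0,0],[0.3,-3,0,0,0],[0.3,-3,0,0,0],[0,0,0,0,0]]]'
```

```text
time_s: 27.28
eef_pos: [0.6054, 0.0447, 0.1526]
eef_rot: [-0.0, -0.051, 0.999, 0.001]
wrist_force: [-2.1, 8.2, 4.4]
opening: -0.001
time_s: 27.78
eef_pos: [0.6064, 0.0346, 0.1523]
eef_rot: [-0.0, -0.051, 0.999, 0.0]
wrist_force: [-0.4, 2.0, 0.4]
opening: 0.003
```

```bash
python3 -m pendant '[[[0.2,-2,0,0,0],[0.2,-2,0,0,0],[0,0,0,0,0]]]' && python3 -m pendant '[[[0.2,-2,0,0,0],[0.2,-2,0,0,0],[0,0,0,0,0]]]'
```

```text
time_s: 28.15
eef_pos: [0.6066, 0.0329, 0.1524]
eef_rot: [-0.0, -0.051, 0.999, 0.002]
wrist_force: [-2.8, 13.3, 4.0]
opening: -0.003
time_s: 28.52
eef_pos: [0.6066, 0.0325, 0.1526]
eef_rot: [-0.0, -0.052, 0.999, 0.005]
wrist_force: [-3.5, 26.3, 8.0]
opening: -0.0
```

```bash
python3 -m pendant '[[[-1,10,0,0,0],[-1,20,0,0,0],[-3,40,0,0,0],[0,0,50,0,0],[0,20,60,0,0],[-20,40,30,0,0],[0,0,0,0,0],[0,0,0,0,0]]]'; python3 - <<'E'
from h import *
o=monitor.get_obs(); print(np.round(o['eef_pos'],4),o['wrist_force'])
for n in ('scene','top'):
    c=cam(n,n+'12.png');find(c,n,['rod','rod_grip','gate_tab','plug','tube_exit','jar','tin'])
a=cv2.imread('pics/scene12.png')[140:320,140:420];b=cv2.imread('pics/top12.png')[140:260,270:470]
cv2.imwrite('pics/c12.png',np.hstack([cv2.resize(a,(467,300)),cv2.resize(b,(330,300))]))
E
```

```text
time_s: 29.52
eef_pos: [0.5822, 0.1557, 0.2907]
eef_rot: [-0.0, -0.051, 0.999, -0.0]
wrist_force: [0.4, -0.4, -1.2]
opening: -0.001
[0.5822 0.1557 0.2907] [ 0.37413452 -0.44466687 -1.23468892]
scene tip_of rod [([494.0, -290.0, 8.0], 0.73)]
scene tip_of rod_grip [([490.0, -290.0, 159.0], 0.73)]
scene tip_of gate_tab [([604.0, 21.0, 157.0], 0.84)]
scene tip_of plug [([594.0, -28.0, 39.0], 0.64)]
scene tip_of tube_exit [([585.0, -29.0, 97.0], 0.57)]
scene tip_of jar [([441.0, 115.0, 2.0], 0.57), ([533.0, -31.0, 169.0], 0.2)]
scene tip_of tin [([675.0, -272.0, -1.0], 0.61)]
top tip_of rod [([497.0, -295.0, 13.0], 0.69)]
top tip_of rod_grip [([496.0, -293.0, 161.0], 0.67)]
top tip_of gate_tab [([599.0, 16.0, 157.0], 0.82), ([560.0, -30.0, 2.0], 0.69)]
top tip_of plug []
top tip_of tube_exit [([586.0, -26.0, 100.0], 0.91)]
top tip_of jar [([439.0, 118.0, -0.0], 0.9)]
top tip_of tin [([676.0, -276.0, -2.0], 0.9), ([534.0, -30.0, 176.0], 0.63)]
```

View pics/c12.png

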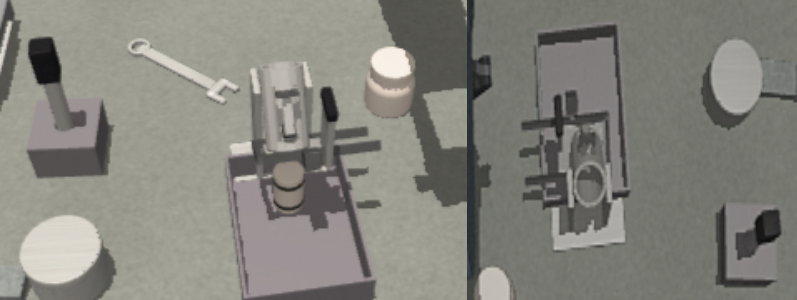

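```bash
python3 -c "
from bench import order
print(order.hand_in())"
```

```text
the job is handed in; nothing more can be done
None
```

I handed the job in after about 30 s of robot time, with every step done; the hand-in gives no verdict, so the result rests on my own checks.

**What I did**
- I took the rod from its block and tilted it to about 35° in the grip, using the tube mouth as a lever.
- I pressed the pig out in 2 mm steps. The readings between steps were about 7–9 N, but they only sample the force.
- I set the rod upright against the tube rim, returned it to its block, and pushed the gate shut with closed fingers.

**Last checks**
- **Pig:** it stands upright in the tray near (594, -28) mm, with its centre about 35–39 mm high. Its position did not change between the last two looks.
- **Gate:** the tab moved about 52 mm. The push force rose to 8 N, dropped to 2 N as the catch snapped, then rose to 26 N at a hard stop. The tab had not sprung back after I let go. I couldn't read the joint value itself, so "within 3 mm" is inferred from this.
- **Rod:** it stands in its hole with the tip about 10 mm above the table, so at the bottom, and tilted no more than about 4°.
- **Jar and tin:** the jar shows no shift and the tin about 4 mm, which is within measuring error.
- **Robot:** the gripper is clear of everything.

**Disagreements:** the networks placed the rod handle 4–8 mm off from where the gripper held it. They also missed the tin and the holder in one picture each, and gave a few false matches that I discarded.

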